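# Check a belt tensioner spring on the bench test plate

## Task

Test the belt tensioner on the bench plate: swing the catch lever fully out so that the sprung arm is free, then push the arm by its roller until the needle it drags along points at the set tab on the scale (within the tab's width). Ease the arm gently back to its home stop without letting it snap back, and swing the catch fully in again, leaving the needle standing at the tab. Never touch the needle yourself, do not shift the set tab, and leave the other things on the bench where they are.

Things in the scene. Friction and masses are not known exactly. Their poses are not given: they have to be found in the camera images.
- test_plate: Grey plate fixed flat on the bench, 290 x 400 x 12 mm (x, y, z). Origin: centre of its underside; yaw varies. In its frame (mm): arm pivot (15, -55), catch pivot (-23.8, -125.9), roller at home (-55, 66), catch knob fully in (-97.4, -168.4), fully out (-89.7, -72.2). All swinging parts turn about upright axes, clockwise seen from above as their joint values grow.
- pivot (a point): Upright axis of the sprung arm, the needle and the set tab, at the plate's top face (z = 12 mm).
- catch_pivot (a point): Upright axis of the catch lever, at the plate's top face (z = 12 mm).
- roller (a point): Centre of the steel idler roller that stands on the end of the sprung arm: an upright cylinder 42 mm across, from 36 to 84 mm above the bench, free all round, fixed to the arm; this point is at 60 mm height, 140 mm from the pivot. Push it sideways or hold it from above.
- tensioner (a joint): Swing of the sprung aluminium arm (22 mm wide, 24 to 36 mm above the bench), rad: 0 at its home stop, where it points 120 degrees anticlockwise of the plate's +x, to 0.8. A spring drives it home: 6 N at the roller at 0, 10 N at 0.7; eased by damping. With the catch in it moves only 0.06. Let go far from its stop it snaps back at over 2 rad/s (not allowed); within 0.1 rad it is harmless.
- needle (a joint): Reading of the thin dark needle (205 mm long, 5 mm wide, under the arm, 17 to 20 mm above the bench), rad, same pivot and zero as the arm. The arm carries it along once it reaches the needle's value (both are then equal); by friction it stays at the farthest value when the arm goes back. Not to be touched by the robot.
- needle_tip (a point): Tip of the needle, 205 mm from the pivot, over the white scale arc with black marks every 0.05 rad (long marks every 0.2 rad, the first at 0).
- set_tab (a joint): Place of the brass set tab on the scale, rad, same pivot and zero as the needle; the needle shall read this same value. A stiff friction fit; must not be shifted.
- tab_point (a point): Inner point of the brass set tab, just outside the scale, 216 mm from the pivot; the tab is a block 28 mm long and 19 mm wide with a pointed inner end, 13 to 23 mm above the bench.
- catch (a joint): Swing of the steel catch lever, rad: 0 fully in (its nose blocks the arm's tail; the lever points 210 degrees anticlockwise of the plate's +x), 1.2 fully out (arm free). Stays where it is left (about 1.5 N at the knob). It can go back in only with the arm at home.
- catch_knob (a point): Centre of the upright black knob at the end of the catch lever: a cylinder 26 mm across, from 30 to 80 mm above the bench; this point is at 58 mm height, 85 mm from the catch pivot. Push it sideways or hold it from above.
- casting: Bystander: aluminium casting block 100 x 80 x 55 mm with a 45 mm hole, left of the plate. Origin: centre of its underside.
- spanner: Bystander: steel spanner 200 mm long lying flat on the bench, left of the plate.
- clamp: Bystander: dark G-clamp, C-shaped frame 150 x 90 mm with a screw and tommy bar, lying flat to the right, on the robot's side. Origin: middle of the frame's back.
- crate: Bystander: open yellow plastic crate 180 x 240 x 90 mm, right of the plate.

How it is judged (in metres and radians):
On the way, in this order (a step that is already met when the one before it is completed fails the run):
1. the catch lever is swung out while the arm is still at home (value of joint catch above 1 rad and value of joint tensioner below 0.1 rad), for 0.1 s.
2. the arm has been pushed so far that the needle it drags points at the set tab (angle between the x axis of each of roller, needle_tip and the x axis of tab_point, either way round below 0.045 rad), for 0.1 s.
3. the arm is back at its home stop (value of joint tensioner below 0.03 rad), for 0.2 s.
At the end, for the whole second after the job is handed in: The arm rests at its home stop (within 0.03 rad), the catch is swung in (within 0.15 rad), and the needle has been left pointing at the set tab (within 0.045 rad, about the half width of the tab); all at rest and released (value of joint catch below 0.15 rad and value of joint tensioner below 0.03 rad and angle between the x axis of needle_tip and the x axis of tab_point, either way round below 0.045 rad and velocity of joint tensioner between -0.05 and 0.05 rad/s and velocity of joint catch between -0.05 and 0.05 rad/s); the robot touches nothing.
It fails at once if the arm snaps back (faster than 2 rad/s) (velocity of joint tensioner below -2 rad/s).
It fails at once if the robot touches the needle (contact force between any of the fingers, the arm and needle above 0.3 N).
It fails at once if the set tab is shifted (more than 4 mm) (distance of tab_point from where it was at the start of the episode above 0.004 m).
It fails at once if a bystander is shifted (more than 30 mm) (distance of any of casting, spanner, clamp, crate from where it was at the start of the episode above 0.03 m).
It also fails if it takes over 72 s, if anything falls off the work surface, if the arm or the gripper's body presses on something with over 40 N, if the wrist force passes 120 N, or if a joint passes its speed limit or range.

## Robot

A 7-joint arm with a two-finger parallel gripper is mounted at the origin on the work surface. World frame = base frame: x ahead of the robot, y to its left, z up, the work surface at z = 0. Lengths are in mm, angles in rad, forces in N, time in s.
With the tool pointing down it reaches from about 350 to 900 mm from the base axis. Payload 7.2 kg.
Tool frame: the origin (TCP) lies between the finger pads; the fingertips stand 22 mm ahead of it and the grasp point (between the pads) lies 3 mm ahead of it (arm.tips_ahead is the distance from the TCP to the fingertips, in mm); z points along the fingers, y is the direction in which the jaws open and shut (so a half turn about z gives the same grasp; the last joint's range is limited). The gripper opens to 85 mm and grips with 20 to 120 N. Pads are 22 mm wide; open, the fingers measure 114 mm over their backs; the gripper's body (76 mm by 85 mm) begins 54 mm behind the grasp point. The pads swing forward as they close: fully open they stand 13 mm farther back than shut.
Start: joints at [1.074, 0.411, -0.013, 1.596, 0.006, 1.134, -0.082], TCP at [259.851, -568.424, 253.297] pointing down, gripper open.
Joint ranges: [-2.95, 2.95], [-0.29, 1.99], [-1.47, 1.44], [0.14, 2.54], [-1.03, 4.17], [0.13, 1.85], [-2.86, 2.86]. Speed limits (rad/s): [2.39, 2.39, 3.01, 3.01, 3.14, 3.14, 3.14].

## Interface

Orientations are given as a unit quaternion [w, x, y, z].
In Python, from bench import readout, viewer, arm gives the robot as it stands.
- The arm moves only by the tool carry_out, never from a script. Its argument "increments" is one flat list of numbers, 4 for each row, row after row: the shift along the world's x, y, z in cm, then the turn about the world's z in rad. In form: [tx, ty, tz, yaw, tx, ty, tz, yaw, ...]. A call has 1 to 20 rows; each row shifts and turns the pose as measured when the row begins; what a row does not reach is not made up. A row lasts 1/12 s, in which the tool goes at most 41.7 mm and 7.16 degrees, less where a joint would pass 70% of its speed; a pose out of reach is approached as far as the arm can. A call is refused whole if a number of a shift passes 4.17 or a number of a turn 0.125, either way. A call with a gripper value outside its range is refused whole. "grip" is the finger opening in cm, from 0 to 8.54, set as the call begins (left out, the last holds). The fingers move at their own pace and stop on an object; the grip force is fixed at half the most. Time passes only in rows, so rows that do not move let the fingers close. It gives the time, the measured TCP pose, the force and the opening at its end, in the units of the state.
- readout.observe(): the state, without advancing time (a new reading comes with each control period).
- viewer.read_camera(name): name is "scene" or "side" or "wrist"; returns a dict with "img" (384x512x3 uint8, red, green, blue), "fx", "fy", "cx", "cy" (pixels), "dist" ([k1, k2, p1, p2, k3] as OpenCV has them; the pictures are not rectified), "R" (3x3) and "t" (3): a world point X has camera coordinates R X + t. Camera axes: x right, y down, z forward; pixel columns grow to the right and rows downward; lengths in mm; the calibration is good to about 2 mm. A picture is of the moment at which its call begins. There is no depth.
- arm.close_job(): hands the job in, once; it reports no verdict.
Trained networks look in a picture, given as the dict that the camera call returned (one of the last four; its "shot" number tells which), for a name from the list of things; names that differ only in an ending like _2 or _b are one class to them, and where a whole thing is asked for, a point or a joint stands for the part that bears it (a point fixed in the world has none). Each returns a list of dicts, best first, with "score" (0 to 1); they miss things now and then, are a little off and sometimes report something else, mostly with a low value. They report only what shows in the picture. A call takes as long as a camera call.
- viewer.search_frame(thing, picture): "rect" ([left, top, right, bottom] in pixels, round what is visible of it).
- viewer.tip_of(thing, picture): "point" ([row, column] in pixels: a listed point, or the origin of a listed thing).
The state is a dict: "t": time; "q": joint angles; "qd": joint speeds; "joint_torque": joint torques, N m; "eef_pos": TCP position; "tcp_rot": TCP orientation; "wrist_force": force on the tool from outside, world axes, zero at the start; "ft_torque": the same for the moment, N m; "opening": finger opening in mm.
Only numpy, scipy, OpenCV 4.12 (cv2) and the standard library are available. Lean on these libraries where they do the work, as an engineer would, in place of code of your own. Each camera call takes 0.05 s, during which the arm holds its last target.

## Working session

There is one attempt and no reset: what is moved stays moved. The work goes in short steps, Python scripts to look and compute and a tool call to move; the robot and the scene stay as the last step left them, time stands still between calls to the robot, and variables do not carry over. Pictures are saved under pics/ and viewed, and the job is handed in when it is done.

Besides the shell and the picture viewer there is one more tool, called after "Call:" as name(argument=value, ...) on one line, values as JSON. carry_out: Moves the arm, as the interface text tells. Its arguments: {"type":"object","properties":{"increments":{"type":"array"},"grip":{"type":"number"}},"required":["increments"]}

```bash
ls; mkdir -p pics
cat > h.py <<'E'
import numpy as np, cv2
from bench import readout, viewer, arm
def cam(n): return viewer.read_camera(n)
def save(p,n): cv2.imwrite('pics/'+n, cv2.cvtColor(p['img'],cv2.COLOR_RGB2BGR))
def K(p): return np.array([[p['fx'],0,p['cx']],[0,p['fy'],p['cy']],[0,0,1.]])
def ray(p,r,c,z):
    u=cv2.undistortPoints(np.array([[[c,r]]],float),K(p),np.array(p['dist'],float))[0,0]
    R=np.array(p['R']);t=np.array(p['t']).ravel()
    d=R.T@np.array([u[0],u[1],1]);o=-R.T@t
    return o+d*(z-o[2])/d[2]
def proj(p,X):
    R=np.array(p['R']);t=np.array(p['t'],float).reshape(3,1)
    return cv2.projectPoints(np.array(X,float).reshape(-1,1,3),cv2.Rodrigues(R)[0],t,K(p),np.array(p['dist'],float))[0].reshape(-1,2)
E
cat > s1.py <<'E'
from h import *
hz=dict(pivot=12,catch_pivot=12,roller=60,needle_tip=18.5,tab_point=18,catch_knob=58,test_plate=0,casting=0,clamp=0,crate=0,spanner=0)
print(readout.observe()['t'])
for n in ['scene','side']:
    p=cam(n);save(p,'a_'+n+'.png');print(n,(-np.array(p['R']).T@np.array(p['t']).ravel()).round())
    for k,z in hz.items():
        for d in viewer.tip_of(k,p)[:2]:
            print(k,np.round(d['point'],1),round(d['score'],2),ray(p,*d['point'],z).round(1))
print(readout.observe()['t'])
E
python3 s1.py
```

```text
pics
0.0
scene [1204.  421.  956.]
pivot [230.7 232. ] 0.89 [622.7 -43.3  12. ]
catch_pivot [208.5 226.4] 0.72 [ 560.8 -108.7   12. ]
roller [225.6 278.3] 0.64 [565.3  80.   60. ]
needle_tip [245.1 298.3] 0.45 [565.9 149.2  18.5]
needle_tip [133.1 199.7] 0.38 [ 315.9 -411.1   18.5]
tab_point [261.1 291.5] 0.61 [623.7 159.9  18. ]
catch_knob [179.8 230.7] 0.93 [ 486.8 -142.7   58. ]
catch_knob [232.4 228.2] 0.75 [661.9 -26.1  58. ]
test_plate [239.  248.9] 0.87 [613.3  10.6   0. ]
casting [260.2 419.1] 0.74 [412.2 467.    0. ]
clamp [136.1 201.2] 0.88 [ 309.7 -411.1    0. ]
clamp [264.2 293.4] 0.52 [618.7 164.6   0. ]
crate [168.3 125.9] 0.83 [ 595.6 -523.4    0. ]
spanner [327.9 382. ] 0.77 [665.8 451.2   0. ]
spanner [238.  253.3] 0.25 [603.2  19.4   0. ]
side [ 214.  989. 1061.]
pivot [204.4 227. ] 0.87 [624.  -52.1  12. ]
catch_pivot [194.2 247. ] 0.58 [ 568.7 -124.6   12. ]
roller [224.2 230.6] 0.73 [563.2  84.   60. ]
needle_tip [245.  224.1] 0.48 [569.1 142.9  18.5]
tab_point [249.1 206.8] 0.59 [618.5 174.1  18. ]
catch_knob [186.6 265.8] 0.56 [ 498.  -133.4   58. ]
casting [348.6 238.4] 0.76 [418.5 473.5   0. ]
clamp [161.7 325.4] 0.72 [ 312.9 -415.7    0. ]
crate [137.8 266.5] 0.55 [ 594.8 -523.8    0. ]
spanner [321.4 162. ] 0.91 [655.9 451.4   0. ]
1.2
```

Run:
```python
import cv2
for n in ['scene','side']:
    a=cv2.imread(f'pics/a_{n}.png')
    cv2.imwrite(f'pics/b_{n}.png',cv2.resize(a[140:300,150:350] if n=='scene' else a[150:290,140:320],(800,600),interpolation=cv2.INTER_CUBIC))
```

```text
(no output)
```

View pics/a_scene.png

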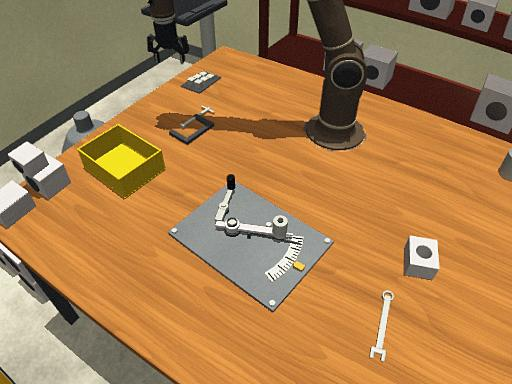

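View pics/b_scene.png

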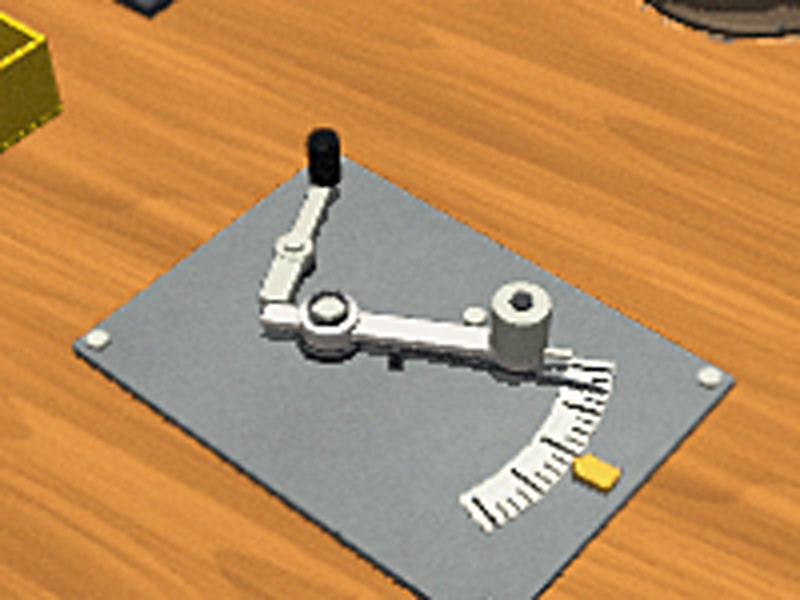

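View pics/b_side.png

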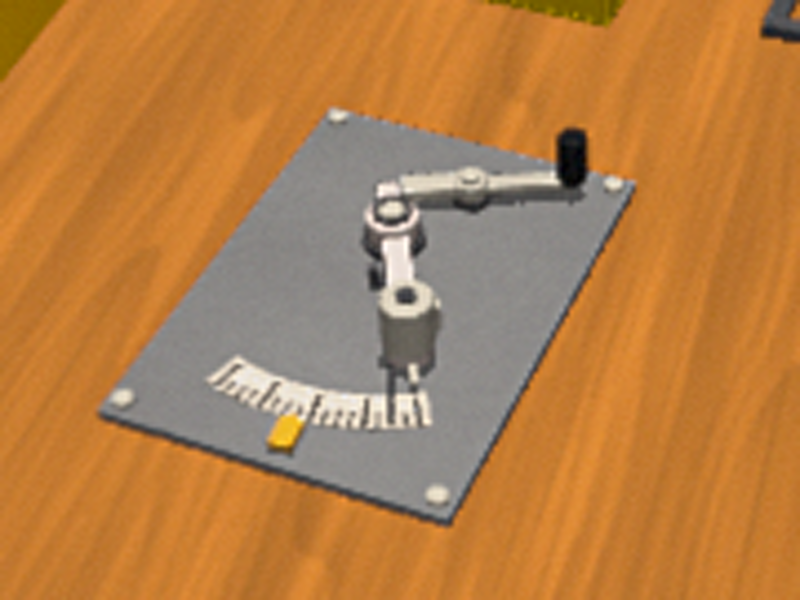

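The pictures show the catch fully in with its black knob at scene (231,182), the arm at home with the roller at (279,225), and the brass tab at scene (297,265), about 0.4 on the scale. Next I'll fit the plate pose.

```bash
cat > s2.py <<'E'
from h import *
from scipy.optimize import least_squares
ps=cam('scene');pd=cam('side')
def sc(x,y): return (150+x/4-.5,140+y/3.75-.5)
def sd(x,y): return (140+x*180/800-.5,150+y*140/600-.5)
obs=[(ps,(145,-200,12),sc(75,346)),(ps,(-145,200,12),sc(735,378)),(ps,(145,200,12),(272.5,304)),
(pd,(145,-200,12),sd(330,108)),(pd,(-145,-200,12),sd(635,183)),(pd,(-145,200,12),sd(450,518)),(pd,(145,200,12),sd(100,409)),
(ps,(15,-55,12),(232,230.7)),(pd,(15,-55,12),(227,204.4)),(ps,(-55,66,60),(278.3,225.6)),(pd,(-55,66,60),(230.6,224.2)),
(ps,(-97.4,-168.4,58),(230.7,179.8)),(pd,(-97.4,-168.4,58),(265.8,186.6))]
def W(v,P):
    c,s=np.cos(v[2]),np.sin(v[2]);return np.array([v[0]+c*P[0]-s*P[1],v[1]+s*P[0]+c*P[1],P[2]])
f=lambda v:np.concatenate([proj(p,W(v,P))[0]-np.array(q) for p,P,q in obs])
r=least_squares(f,[613,8,-.1],loss='soft_l1');v=r.x
print(v.round(3));print(f(v).reshape(-1,2).round(1))
for n,P in dict(pivot=(15,-55,12),cp=(-23.8,-125.9,12),roller=(-55,66,60),knob_in=(-97.4,-168.4,58),knob_out=(-89.7,-72.2,58)).items(): print(n,W(v,P).round(1))
def tab(a,R=216,z=18):
    th=np.radians(120)-a; return W(v,(15+R*np.cos(th),-55+R*np.sin(th),z))
for p in(ps,pd):
    img=p['img'].copy();big=cv2.resize(img,None,fx=4,fy=4,interpolation=cv2.INTER_CUBIC)
    # brass centroid
    hsv=cv2.cvtColor(img,cv2.COLOR_RGB2HSV);m=cv2.inRange(hsv,(18,130,120),(28,255,255))
    c=proj(p,tab(.4,225))[0].astype(int);mm=np.zeros_like(m);mm[c[1]-25:c[1]+25,c[0]-25:c[0]+25]=1;m=m*mm
    ys,xs=np.nonzero(m);w=ray(p,ys.mean(),xs.mean(),20);pv=tab(0,0)
    a=np.radians(120)+v[2]-np.arctan2(w[1]-pv[1],w[0]-pv[0]);print('tab',len(ys),ys.mean(),xs.mean(),w.round(1),np.hypot(*(w-pv)[:2]),a)
    for a in np.arange(0,.81,.2):
        for R in(180,205,):
            q=(proj(p,tab(a,R,13))[0]+.5)*4;cv2.circle(big,tuple(q.astype(int)),2,(255,0,0),-1)
    for P,z in[((145,200),12),((-145,200),12),((145,-200),12),((-145,-200),12),((-55,66),84),((-97.4,-168.4),80),((-23.8,-125.9),36),((15,-55),36)]:
        q=(proj(p,W(v,(*P,z)))[0]+.5)*4;cv2.circle(big,tuple(q.astype(int)),3,(255,0,255),-1)
    if p is ps: big=big[640:1240,650:1350]
    else: big=big[640:1120,620:1160]
    cv2.imwrite('pics/c_%d.png'%(p is ps),cv2.cvtColor(big,cv2.COLOR_RGB2BGR))
E
python3 s2.py
```

```text
[ 6.09772e+02  1.07050e+01 -1.14000e-01]
[[-1.3 -0.6]
 [ 0.6 -0.5]
 [ 0.2  6.3]
 [-0.1 -0.4]
 [-0.1 -0.4]
 [-0.6  0.3]
 [-1.3  0.1]
 [ 0.2 -1.3]
 [ 0.9  1.4]
 [ 1.2 -0.2]
 [ 0.3 -0.3]
 [-2.   1. ]
 [ 1.9 -1.9]]
pivot [618.4 -45.6  12. ]
cp [ 571.8 -111.7   12. ]
roller [562.7  82.5  60. ]
knob_in [ 493.8 -145.5   58. ]
knob_out [512.4 -50.8  58. ]
tab 67 265.2089552238806 298.44776119402985 [626.3 183.3  20. ] 229.03483169071538 0.4438610266601428
tab 45 250.37777777777777 203.93333333333334 [624.9 183.2  20. ] 228.9355397794734 0.43776822890812617
```

View pics/c_1.png

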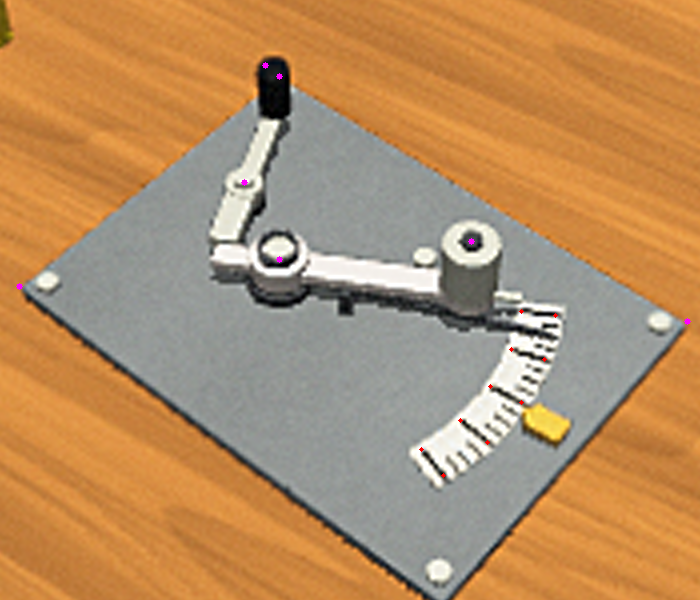

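View pics/c_0.png

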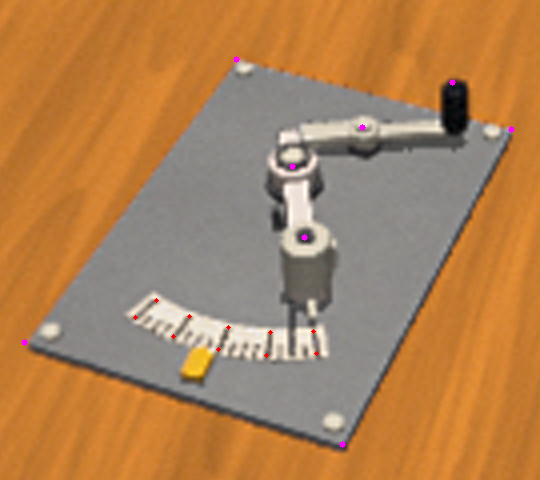

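Run:
```python
from h import *
from scipy.spatial.transform import Rotation as Ro
s=readout.observe();q=s['tcp_rot'];M=Ro.from_quat([q[1],q[2],q[3],q[0]]).as_matrix()
print(s['t'],s['eef_pos'],M.round(3),np.degrees(np.arctan2(M[1,1],M[0,1])),s['opening'],s['q'],s['wrist_force'],arm.tips_ahead)
```

```text
1.3 [ 259.85134934 -568.43613428  253.29023256] [[ 0.909  0.416 -0.   ]
 [ 0.416 -0.909 -0.   ]
 [-0.     0.    -1.   ]] -65.4303426471786 85.41545341644928 [ 1.07378961  0.41111876 -0.01269035  1.59618931  0.00562227  1.13428239
 -0.08219515] [-0.50023214  0.7082948  -0.35722003] 22.0
```

Call:
carry_out(increments=[1.17,2.11,0,0.125,1.17,2.11,0,0.125,1.17,2.11,0,0.125,1.17,2.11,0,0.125,1.17,2.11,0,0.125,1.17,2.11,0,0.125,1.17,2.11,0,0.125,1.17,2.11,0,0.125,1.17,2.11,0,0.125,1.17,2.11,0,0.125,1.17,2.11,0,0.125,1.17,2.11,0,0.125,1.17,2.11,0,0.125,1.17,2.11,0,0.125,1.17,2.11,0,0.125,1.17,2.11,0,0.125,1.17,2.11,0,0.125,1.17,2.11,0,0.125,1.17,2.11,0,0.125,1.17,2.11,0,0.125], grip=5.0)

```text
t: 2.97
eef_pos: [497.0, -132.1, 256.0]
tcp_rot: [0.006, 0.107, 0.994, -0.0]
wrist_force: [0.1, -0.4, 0.5]
opening: 49.9
```

```bash
cat > st.py <<'E'
from h import *
from scipy.spatial.transform import Rotation as Ro
def state():
    s=readout.observe();q=s['tcp_rot'];M=Ro.from_quat([q[1],q[2],q[3],q[0]]).as_matrix()
    print('t',round(s['t'],2),np.round(s['eef_pos'],1),'jaw',round(np.degrees(np.arctan2(M[1,1],M[0,1])),1),'tilt',np.round(M[:,2],3),'op',round(s['opening'],1),'q7',round(s['q'][6],2),'F',np.round(s['wrist_force'],1))
    return s,M
if __name__=='__main__': state()
E
python3 st.py
```

```text
t 2.97 [ 497.  -132.1  256. ] jaw 77.7 tilt [ 0.011 -0.001 -1.   ] op 49.9 q7 1.33 F [ 0.1 -0.4  0.5]
```

Call:
carry_out(increments=[-0.06,-0.27,-1.5,0.125,-0.06,-0.27,-1.5,0.125,-0.06,-0.27,-1.5,0.125,-0.06,-0.27,-1.5,0.125,-0.06,-0.27,-1.5,0.125,0,0,-1.5,0,0,0,0,0,0,0,0,0])

```text
t: 3.63
eef_pos: [498.5, -138.2, 165.3]
tcp_rot: [0.009, -0.207, 0.978, 0.004]
wrist_force: [0.4, -0.6, 0.3]
opening: 50.2
```

```bash
cat > look.py <<'E'
import sys
from st import *
state()
for n in sys.argv[2:]:
    p=cam(n);im=p['img']
    if n=='scene': im=im[150:300,160:345]
    if n=='side': im=im[140:280,160:320]
    im=cv2.resize(im,(740,600) if n!='wrist' else (768,576),interpolation=cv2.INTER_CUBIC)
    cv2.imwrite(f'pics/{sys.argv[1]}_{n}.png',cv2.cvtColor(im,cv2.COLOR_RGB2BGR))
E
python3 look.py d scene wrist
```

```text
t 3.63 [ 498.5 -138.2  165.3] jaw 113.9 tilt [ 0.016  0.011 -1.   ] op 50.2 q7 1.84 F [ 0.4 -0.6  0.3]
```

View pics/d_scene.png

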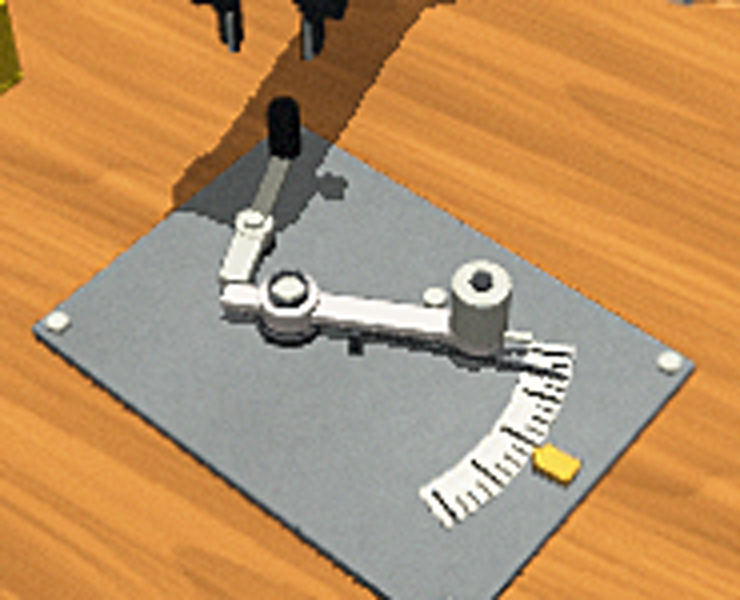

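View pics/d_wrist.png

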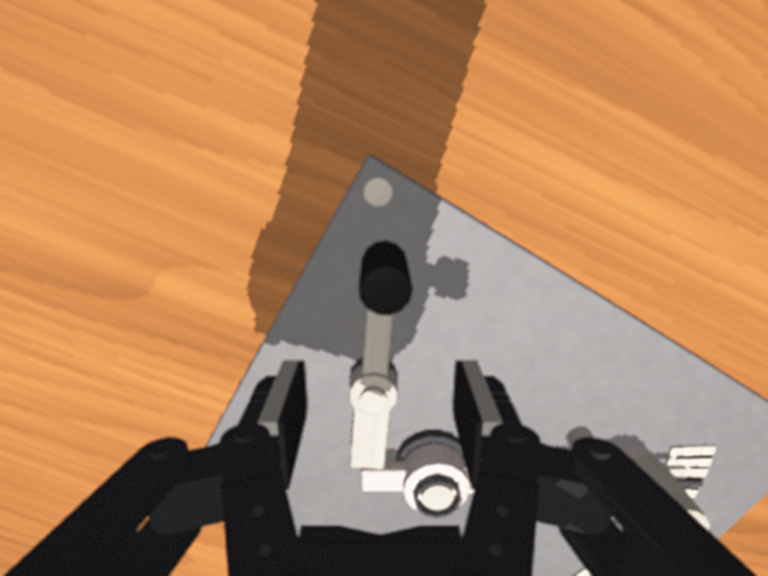

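Wrist view: the knob top at (385,290) of the 768-wide picture lies midway between the pads. I'll check its position before going down.

Run:
```python
from st import *
state();p=cam('wrist')
for k,z in(('catch_knob',58),('roller',60),('pivot',12)):
  for d in viewer.tip_of(k,p)[:1]: print(k,np.round(d['point']),round(d['score'],2),ray(p,*d['point'],z).round(1))
print(ray(p,291/1.5,385/1.5,80))
```

```text
t 3.73 [ 498.7 -138.2  165.9] jaw 113.9 tilt [ 0.017  0.01  -1.   ] op 50.1 q7 1.84 F [-0.7 -0.1  0. ]
catch_knob [183. 260.] 0.94 [ 488.9 -136.2   58. ]
roller [340. 440.] 0.65 [564.9  90.4  60. ]
pivot [305. 287.] 0.67 [618.6 -44.1  12. ]
[ 490.93083091 -138.51254817   80.        ]
```

Call:
carry_out(increments=[-0.2,-0.2,-1,0,-0.2,-0.2,-1,0,-0.2,-0.2,-1,0,0,0,-1,0,0,0,-1,0,0,0,-1,0,0,0,-1,0,0,0,-1,0,0,0,-1,0,0,0,-0.3,0,0,0,0,0])

```text
t: 4.85
eef_pos: [491.4, -144.3, 62.5]
tcp_rot: [0.009, -0.207, 0.978, 0.003]
wrist_force: [0.7, -0.4, 0.5]
opening: 49.9
```

```bash
python3 look.py e scene side
```

```text
t 4.85 [ 491.4 -144.3   62.5] jaw 113.9 tilt [ 0.017  0.01  -1.   ] op 49.9 q7 1.73 F [ 0.7 -0.4  0.5]
```

View pics/e_side.png

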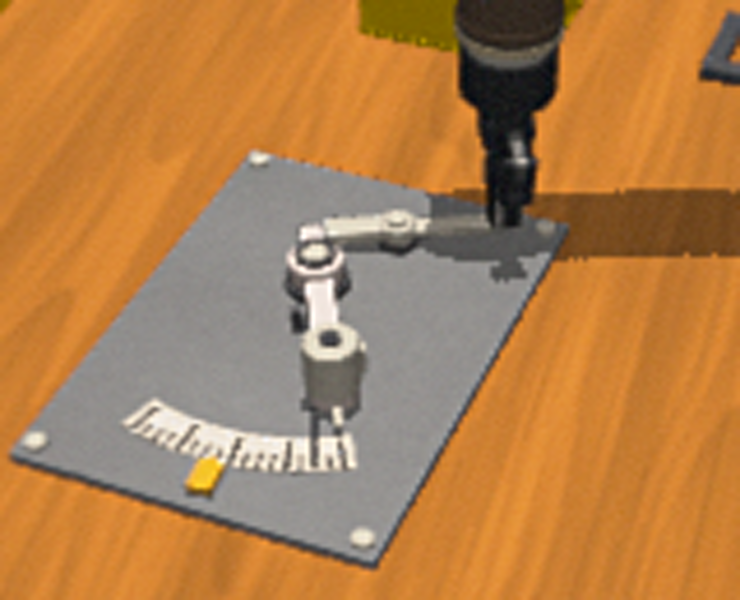

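View pics/e_scene.png

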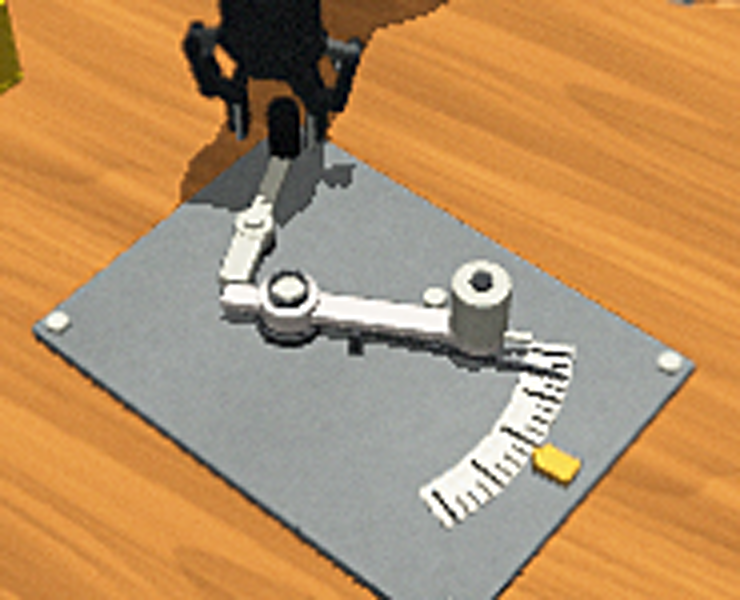

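```bash
cat > arc.py <<'E'
import sys
from st import *
def arc(c,R,a0,da,n,yaw0,z=None):
    # from current pose, go to the arc: angles a0 -> a0+da (rad), n rows; jaw keeps tangent
    s,M=state();p=np.array(s['eef_pos'][:2])
    for i in range(1,n+1):
        a=a0+da*i/n
        T=np.array(c)+R*np.array([np.cos(a),np.sin(a)])
        d=(T-p)/10;p=T
        print(d.round(2),round(da/n,3))
    print('end',T)
if __name__=='__main__':
    v=list(map(float,sys.argv[1:]))
    arc(v[:2],v[2],v[3],v[4],int(v[5]),0)
E
python3 arc.py 571.8 -111.7 85 3.552 -0.66 8; python3 arc.py 571.8 -111.7 85 2.892 -0.67 8
```

```text
t 4.95 [ 491.8 -144.5   63.4] jaw 113.9 tilt [ 0.018  0.01  -1.   ] op 50.1 q7 1.73 F [-0.1 -1.   1.2]
[-0.04  0.54] -0.083
[-0.2   0.67] -0.083
[-0.14  0.69] -0.083
[-0.09  0.7 ] -0.083
[-0.03  0.7 ] -0.083
[0.03 0.7 ] -0.083
[0.09 0.7 ] -0.083
[0.15 0.69] -0.083
end [489.43388476 -90.70421326]
t 4.95 [ 491.8 -144.5   63.4] jaw 113.9 tilt [ 0.018  0.01  -1.   ] op 50.1 q7 1.73 F [-0.1 -1.   1.2]
[-0.03  6.06] -0.084
[0.26 0.66] -0.084
[0.32 0.64] -0.084
[0.37 0.61] -0.084
[0.42 0.58] -0.084
[0.46 0.54] -0.084
[0.51 0.5 ] -0.084
[0.55 0.45] -0.084
end [520.27774369 -44.09484409]
```

Call:
carry_out(increments=[-0.04,0.54,0.1,-0.083,-0.2,0.67,0.1,-0.083,-0.14,0.69,0.1,-0.083,-0.09,0.7,0,-0.083,-0.03,0.7,0,-0.083,0.03,0.7,0,-0.083,0.09,0.7,0,-0.083,0.15,0.69,0,-0.083,0,0,0,0])

```text
t: 5.7
eef_pos: [491.3, -93.0, 71.4]
tcp_rot: [0.013, 0.141, 0.99, -0.004]
wrist_force: [-0.2, 0.1, -0.1]
opening: 49.9
```

```bash
python3 arc.py 571.8 -111.7 85 2.892 -0.67 8;python3 look.py f scene
```

```text
t 5.7 [491.3 -93.   71.4] jaw 73.7 tilt [ 0.025 -0.011 -1.   ] op 49.9 q7 1.02 F [-0.2  0.1 -0.1]
[0.02 0.91] -0.084
[0.26 0.66] -0.084
[0.32 0.64] -0.084
[0.37 0.61] -0.084
[0.42 0.58] -0.084
[0.46 0.54] -0.084
[0.51 0.5 ] -0.084
[0.55 0.45] -0.084
end [520.27774369 -44.09484409]
t 5.7 [491.3 -93.   71.4] jaw 73.7 tilt [ 0.025 -0.011 -1.   ] op 49.9 q7 1.02 F [-0.2  0.1 -0.1]
```

View pics/f_scene.png

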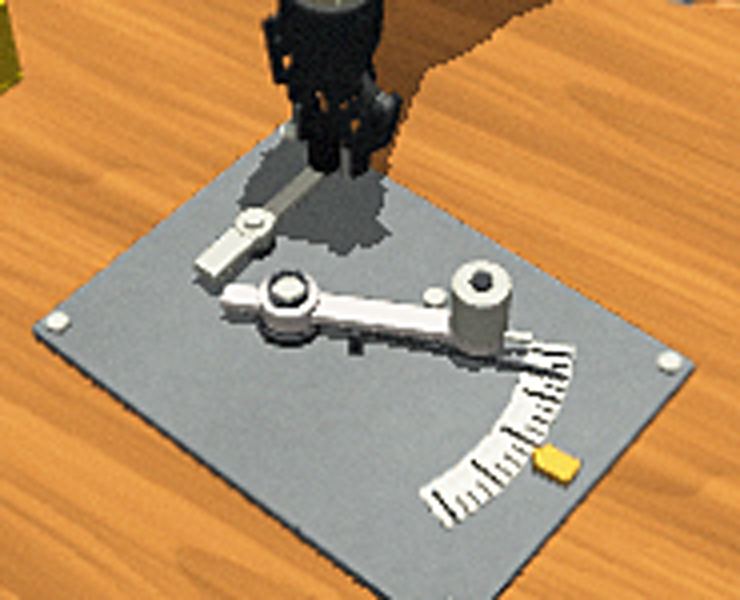

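The catch is swinging with the cage, with the nose clear of the arm's tail. I'll carry on to fully out.

Call:
carry_out(increments=[0.05,0.9,0,-0.08,0.26,0.66,0,-0.08,0.32,0.64,0,-0.08,0.37,0.61,0,-0.08,0.42,0.58,0,-0.08,0.46,0.54,0,-0.08,0.51,0.5,0,-0.08,0.55,0.45,0,-0.08,0,0,0,0])

```text
t: 6.5
eef_pos: [516.0, -50.7, 72.0]
tcp_rot: [0.007, 0.447, 0.895, -0.012]
wrist_force: [-0.1, 0.0, 0.4]
opening: 50.0
```

```bash
python3 look.py g scene wrist
```

```text
t 6.5 [516.  -50.7  72. ] jaw 36.9 tilt [ 0.001 -0.027 -1.   ] op 50.0 q7 0.39 F [-0.1  0.   0.4]
```

View pics/g_scene.png

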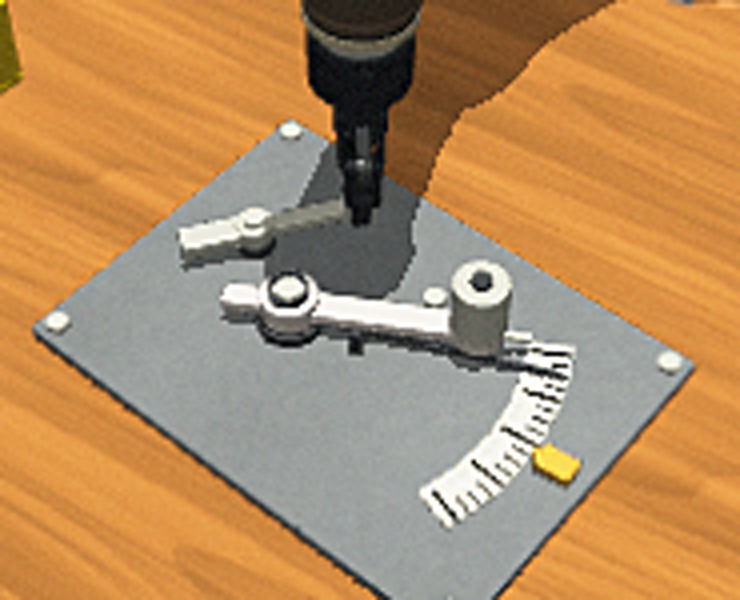

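View pics/g_wrist.png

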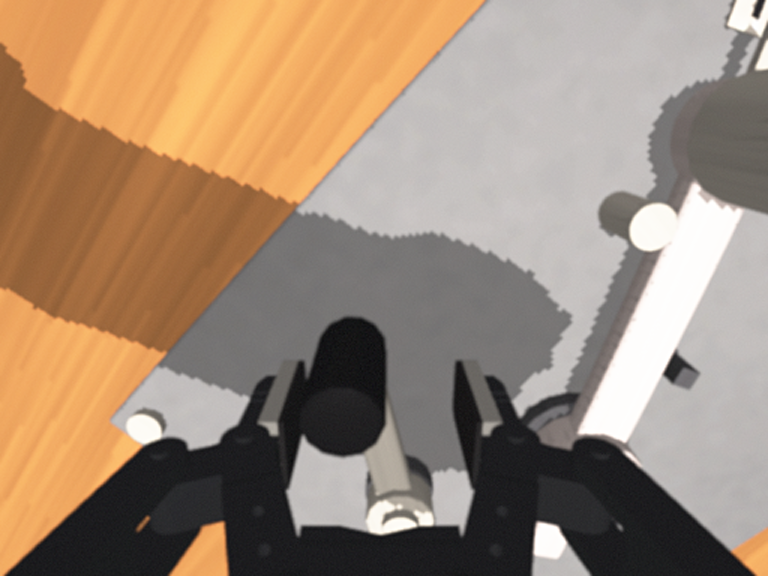

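Knob at the left pad, about 1.1 rad out; I'll push a little farther until the stop is felt.

Call:
carry_out(increments=[0.3,0.3,0,0,0.25,0.25,0,0,0.2,0.2,0,0,0.1,0.1,0,0])

```text
t: 6.93
eef_pos: [522.6, -44.7, 71.9]
tcp_rot: [0.006, 0.442, 0.897, -0.013]
wrist_force: [-3.3, -2.4, 0.6]
opening: 49.8
```

Call:
carry_out(increments=[-0.3,-0.3,0,0,-0.3,-0.3,0,0,0,0,2,0,0,0,2,0,0,0,2,0,0,0,2,0,0.6,1.6,1,-0.05,0.6,1.6,0,-0.05,0.6,1.6,0,-0.05,0.6,1.6,0,-0.05,0.6,1.6,0,-0.05,0.6,1.6,0,0,0.6,1.6,0,0,0.3,1.6,0,0,0,0,0,0], grip=5.6)

```text
t: 8.18
eef_pos: [565.4, 75.6, 169.8]
tcp_rot: [0.011, 0.557, 0.831, -0.01]
wrist_force: [-0.7, 1.0, 0.5]
opening: 56.1
```

```bash
python3 look.py i wrist scene
python3 - <<'E'
from st import *
p=cam('wrist')
for k,z in(('roller',60),('pivot',12),('catch_pivot',12),('catch_knob',58)):
  for d in viewer.tip_of(k,p)[:1]: print(k,np.round(d['point']),round(d['score'],2),ray(p,*d['point'],z).round(1))
p=cam('scene');print(ray(p,224.2,268.2,40))
E
```

```text
t 8.18 [565.4  75.6 169.8] jaw 22.3 tilt [ 0.007 -0.028 -1.   ] op 56.1 q7 -0.01 F [-0.7  1.   0.5]
roller [179. 258.] 0.84 [564.2  82.   60. ]
pivot [289. 259.] 0.74 [620.5 -47.7  12. ]
catch_pivot [318. 198.] 0.95 [ 572.2 -111.7   12. ]
catch_knob [285. 149.] 0.79 [512.3 -48.7  58. ]
[562.5986464   45.01343943  40.        ]
```

View pics/i_wrist.png

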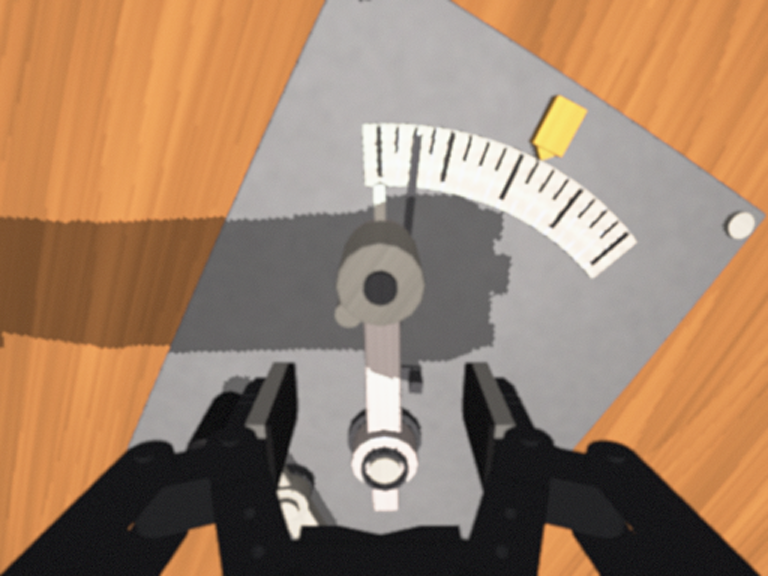

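View pics/i_scene.png

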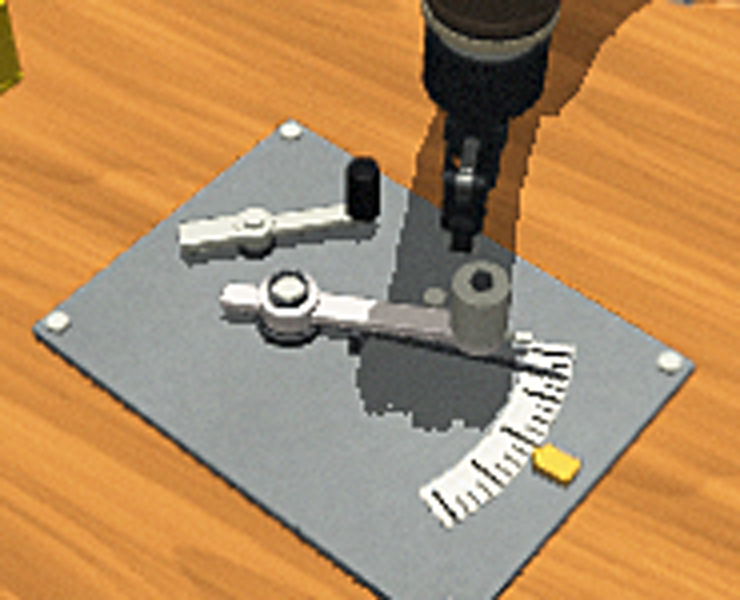

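Wrist view: needle near 0.1, tab point at (543,158) just past the 0.4 long mark at (517,170). I'll measure the tab angle against the marks in this picture.

Run:
```python
from st import *
p=cam('wrist');im=cv2.resize(p['img'][60:200,230:430],(800,560),interpolation=cv2.INTER_CUBIC)
cv2.imwrite('pics/j.png',cv2.cvtColor(im,cv2.COLOR_RGB2BGR))
for d in viewer.tip_of('tab_point',p)[:1]+viewer.tip_of('needle_tip',p)[:1]: print(np.round(d['point'],1),d['score'])
for c in[(618.4,-45.6),(619.5,-47)]:
    def an(x,y,z):
        w=ray(p,y/1.5-.2,x/1.5-.2,z)[:2]-c; return round(np.radians(113.5)-np.arctan2(w[1],w[0]),3),round(np.hypot(*w),1)
    for n,x,y,z in[('0o',378,127,12.5),('0i',379,177,12.5),('.2o',453,133,12.5),('.2i',444,181,12.5),('.4o',523,159,12.5),('.4i',503,199,12.5),('.6o',580,191,12.5),('.6i',554,225,12.5),('.8o',628,238,12.5),('tab',543,158,18),('tabc',559,128,23),('ndl',417,135,20)]: print(n,an(x,y,z))
```

```text
[ 81.5 282.9] 0.93
0o (np.float64(-0.013), np.float64(205.5))
0i (np.float64(-0.015), np.float64(177.7))
.2o (np.float64(0.194), np.float64(205.1))
.2i (np.float64(0.198), np.float64(178.0))
.4o (np.float64(0.406), np.float64(202.7))
.4i (np.float64(0.405), np.float64(177.7))
.6o (np.float64(0.604), np.float64(203.2))
.6i (np.float64(0.606), np.float64(178.9))
.8o (np.float64(0.822), np.float64(203.0))
tab (np.float64(0.447), np.float64(207.6))
tabc (np.float64(0.439), np.float64(224.9))
ndl (np.float64(0.093), np.float64(201.9))
0o (np.float64(-0.015), np.float64(207.2))
0i (np.float64(-0.018), np.float64(179.4))
.2o (np.float64(0.19), np.float64(206.7))
.2i (np.float64(0.193), np.float64(179.6))
.4o (np.float64(0.401), np.float64(204.1))
.4i (np.float64(0.399), np.float64(179.1))
.6o (np.float64(0.597), np.float64(204.4))
.6i (np.float64(0.598), np.float64(180.1))
.8o (np.float64(0.815), np.float64(203.9))
tab (np.float64(0.442), np.float64(209.0))
tabc (np.float64(0.434), np.float64(226.2))
ndl (np.float64(0.09), np.float64(203.5))
```

View pics/j.png

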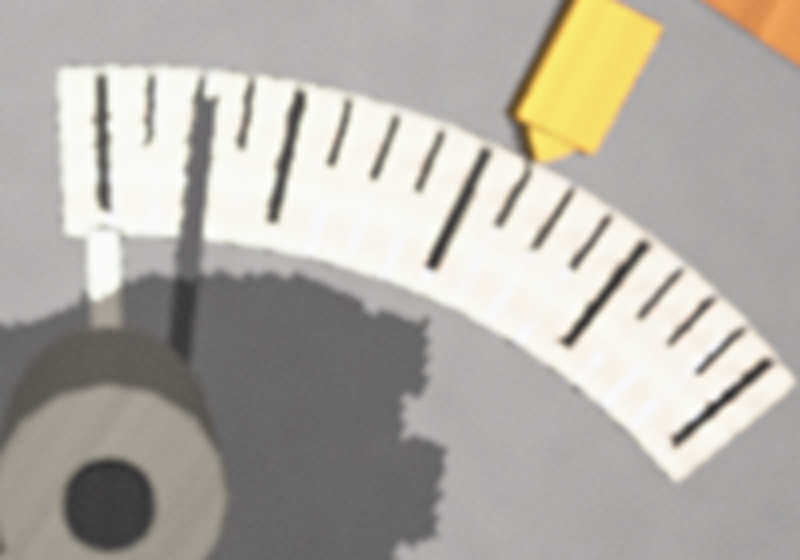

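Call:
carry_out(increments=[-0.1,0.3,-1,0.01,-0.1,0.3,-1,0.01,0,0,-1,0,0,0,-1,0,0,0,-1,0,0,0,-1,0,0,0,-1,0,0,0,-1,0,0,0,-0.4,0,0,0,0,0])

```text
t: 9.57
eef_pos: [560.7, 77.7, 74.1]
tcp_rot: [0.009, 0.549, 0.836, -0.012]
wrist_force: [0.3, -0.4, 0.7]
opening: 56.0
```

```bash
python3 look.py k wrist scene
```

```text
t 9.57 [560.7  77.7  74.1] jaw 23.4 tilt [ 0.002 -0.031 -1.   ] op 56.0 q7 -0.06 F [ 0.3 -0.4  0.7]
```

View pics/k_wrist.png

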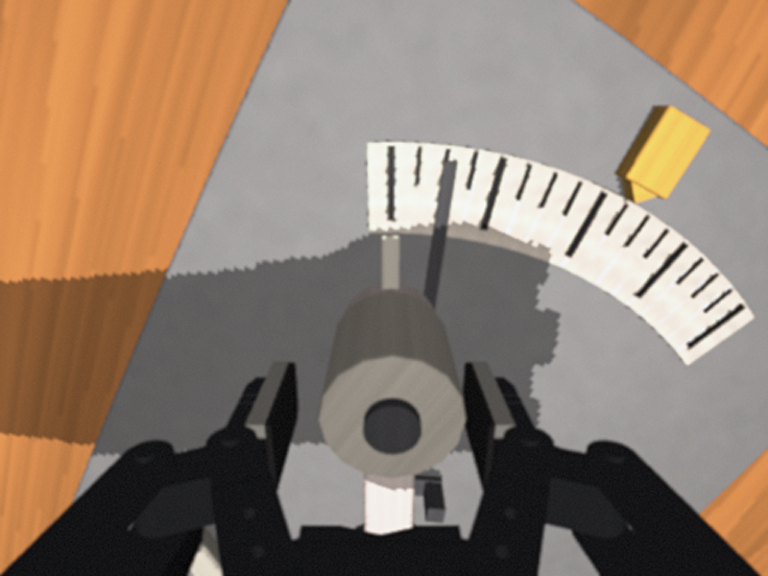

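View pics/k_scene.png

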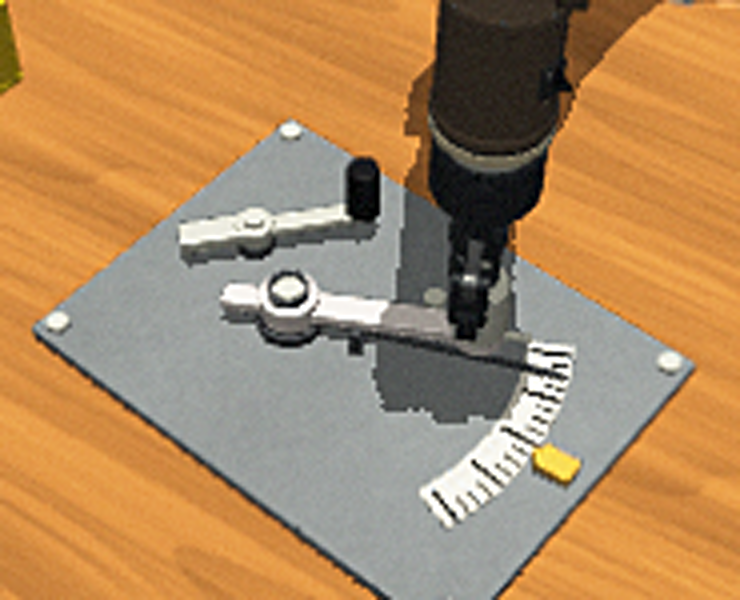

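```bash
python3 arc.py 619 -46.3 140 2.011 -0.46 13
```

```text
t 9.67 [561.2  77.9  75.2] jaw 23.4 tilt [ 0.003 -0.03  -1.   ] op 55.9 q7 -0.06 F [ 0.7  0.  -0.1]
[0.27 0.45] -0.035
[0.46 0.19] -0.035
[0.47 0.17] -0.035
[0.47 0.15] -0.035
[0.48 0.14] -0.035
[0.48 0.12] -0.035
[0.48 0.1 ] -0.035
[0.49 0.09] -0.035
[0.49 0.07] -0.035
[0.49 0.05] -0.035
[0.49 0.03] -0.035
[0.5  0.02] -0.035
[ 0.5 -0. ] -0.035
end [621.77130473  93.67256828]
```

Call:
carry_out(increments=[0.27,0.45,0,-0.035,0.46,0.19,0,-0.035,0.47,0.17,0,-0.035,0.47,0.15,0,-0.035,0.48,0.14,0,-0.035,0.48,0.12,0,-0.035,0.48,0.1,0,-0.035,0.49,0.09,0,-0.035,0.49,0.07,0,-0.035,0.49,0.05,0,-0.035,0,0,0,0])

```text
t: 10.58
eef_pos: [589.9, 86.2, 75.1]
tcp_rot: [-0.003, 0.693, 0.72, -0.031]
wrist_force: [-5.2, -1.7, -0.1]
opening: 56.2
```

```bash
python3 look.py l wrist
```

```text
t 10.58 [589.9  86.2  75.1] jaw 2.1 tilt [-0.047 -0.04  -0.998] op 56.2 q7 -0.36 F [-5.2 -1.7 -0.1]
```

View pics/l_wrist.png

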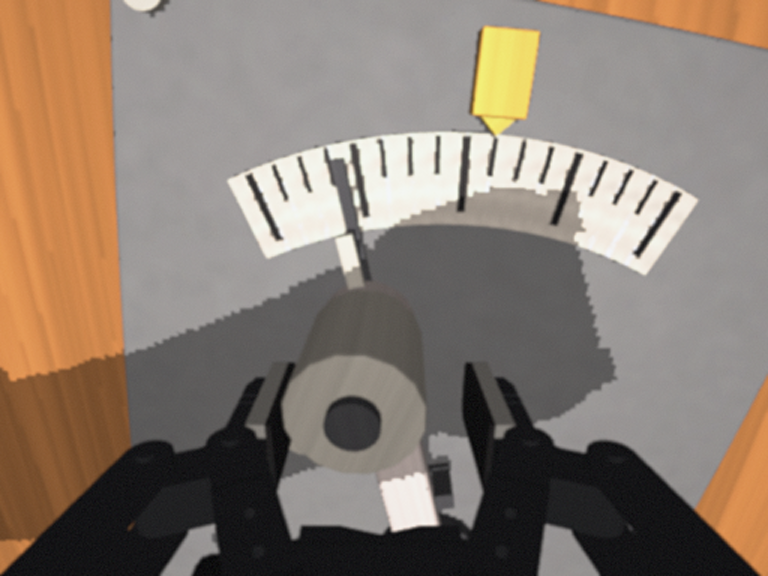

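Call:
carry_out(increments=[0.6,0.2,0,0,0.6,0.17,0,0,0.6,0.13,0,-0.02,0.6,0.1,0,-0.02,0.6,0.08,0,-0.02])

```text
t: 11.05
eef_pos: [605.6, 90.0, 74.3]
tcp_rot: [-0.012, 0.714, 0.699, -0.044]
wrist_force: [-8.8, -0.8, 2.2]
opening: 56.2
```

```bash
python3 look.py m wrist
```

```text
t 11.05 [605.6  90.   74.3] jaw -1.3 tilt [-0.08  -0.044 -0.996] op 56.2 q7 -0.4 F [-8.8 -0.8  2.2]
```

View pics/m_wrist.png

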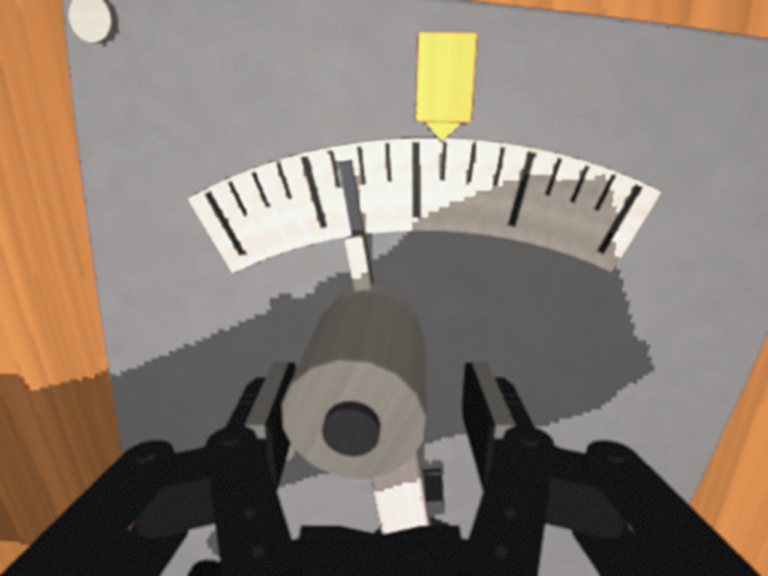

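Needle about 0.27, the roller carried by the left pad. Fewer, larger rows now.

Call:
carry_out(increments=[1.0,0.07,0.05,-0.02,1.0,0.05,0.05,-0.02])

```text
t: 11.27
eef_pos: [618.6, 92.0, 74.0]
tcp_rot: [-0.018, 0.728, 0.684, -0.05]
wrist_force: [-10.2, 1.1, -2.2]
opening: 56.2
```

```bash
python3 look.py n wrist
```

```text
t 11.27 [618.6  92.   74. ] jaw -3.7 tilt [-0.097 -0.041 -0.994] op 56.2 q7 -0.42 F [-10.2   1.1  -2.2]
```

View pics/n_wrist.png

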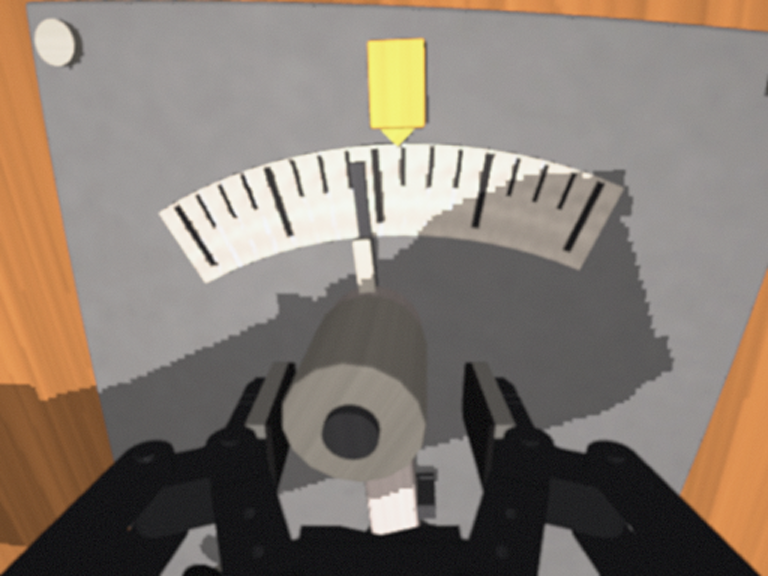

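Call:
carry_out(increments=[0.8,0,0.05,-0.02])

```text
t: 11.4
eef_pos: [624.1, 92.4, 73.7]
tcp_rot: [-0.021, 0.735, 0.676, -0.052]
wrist_force: [-10.4, -0.0, -0.3]
opening: 55.9
```

```bash
python3 look.py o wrist; python3 look.py o2 wrist
```

```text
t 11.4 [624.1  92.4  73.7] jaw -4.9 tilt [-0.105 -0.04  -0.994] op 55.9 q7 -0.43 F [-10.4  -0.   -0.3]
t 11.45 [625.6  92.5  73.8] jaw -5.1 tilt [-0.104 -0.039 -0.994] op 56.0 q7 -0.43 F [-7.   2.  -0.9]
```

View pics/o2_wrist.png

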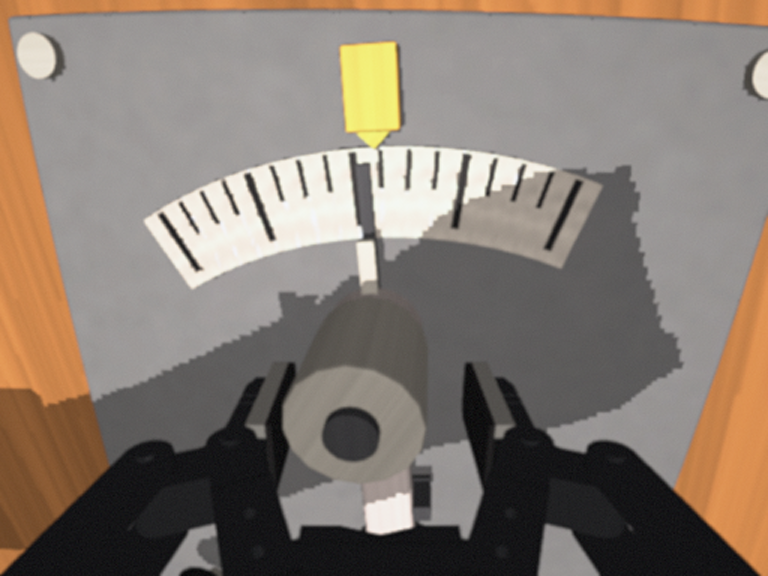

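Needle at about 0.42, already within the tab; one small nudge to centre it, then a hold.

Call:
carry_out(increments=[0.35,0,0,0])

```text
t: 11.58
eef_pos: [625.9, 92.7, 73.4]
tcp_rot: [-0.022, 0.735, 0.676, -0.054]
wrist_force: [-9.0, -1.3, 3.1]
opening: 56.1
```

```bash
python3 look.py p wrist; python3 look.py p2 scene wrist; python3 st.py
```

```text
t 11.58 [625.9  92.7  73.4] jaw -5.0 tilt [-0.11  -0.04  -0.993] op 56.1 q7 -0.43 F [-9.  -1.3  3.1]
t 11.63 [626.3  92.7  73.5] jaw -5.0 tilt [-0.11  -0.04  -0.993] op 56.0 q7 -0.43 F [-8.9 -0.2  2.4]
t 11.73 [626.3  92.7  73.6] jaw -5.0 tilt [-0.109 -0.04  -0.993] op 56.0 q7 -0.43 F [-8.4 -0.9  1.3]
```

View pics/p2_wrist.png

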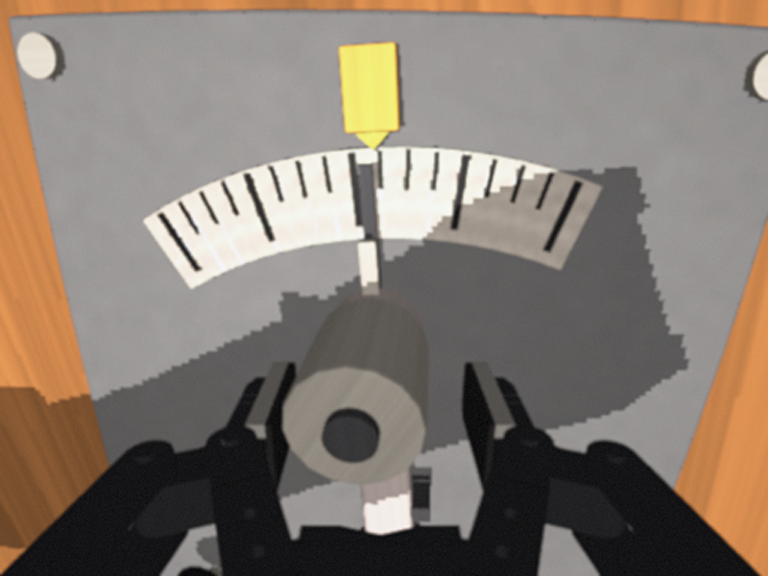

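Needle about 0.43 against the tab at 0.44, held for over 0.2 s. Now I'll ease back slowly.

Call:
carry_out(increments=[-0.2,0,0,0.02,-0.3,0,0,0.025,-0.35,-0.01,0,0.03,-0.35,-0.02,0,0.03,-0.35,-0.03,0,0.03,-0.35,-0.04,0,0.03,-0.35,-0.05,0,0.03,-0.35,-0.06,0,0.03,-0.35,-0.07,0,0.03,-0.35,-0.08,0,0.03])

```text
t: 12.57
eef_pos: [575.8, 84.3, 72.8]
tcp_rot: [-0.021, 0.625, 0.777, -0.072]
wrist_force: [-3.1, -2.5, -2.5]
opening: 56.1
```

```bash
python3 look.py q wrist
```

```text
t 12.57 [575.8  84.3  72.8] jaw 12.1 tilt [-0.123 -0.085 -0.989] op 56.1 q7 -0.22 F [-3.1 -2.5 -2.5]
```

View pics/q_wrist.png

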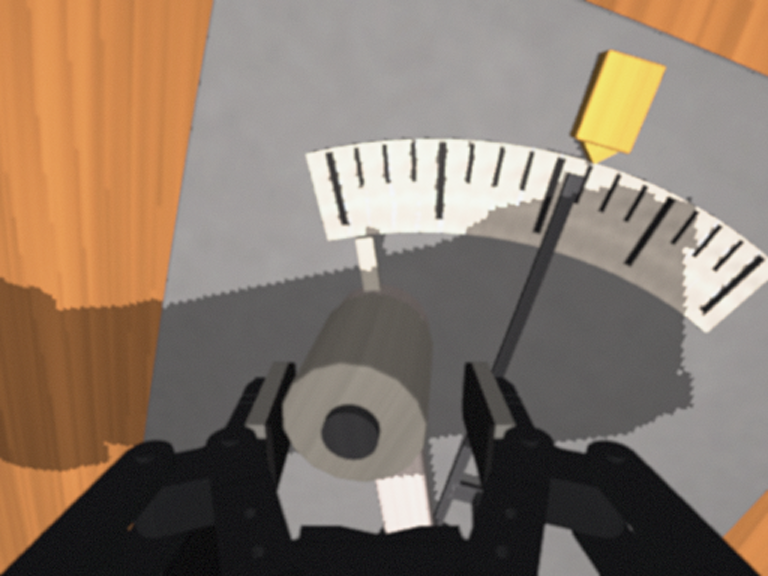

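The needle stays at about 0.43 while the arm is near 0.07. I'll carry on home until the pad comes free.

Call:
carry_out(increments=[-0.25,-0.1,0,0.03,-0.25,-0.1,0,0.03,-0.25,-0.1,0,0.03,-0.25,-0.1,0,0.03,-0.25,-0.1,0,0.02,-0.25,-0.1,0,0.02,0,0,0,0])

```text
t: 13.2
eef_pos: [562.3, 79.9, 75.5]
tcp_rot: [-0.012, 0.552, 0.831, -0.069]
wrist_force: [0.8, 0.7, -0.4]
opening: 56.1
```

```bash
python3 look.py r wrist
```

```text
t 13.2 [562.3  79.9  75.5] jaw 22.6 tilt [-0.097 -0.102 -0.99 ] op 56.1 q7 -0.09 F [ 0.8  0.7 -0.4]
```

View pics/r_wrist.png

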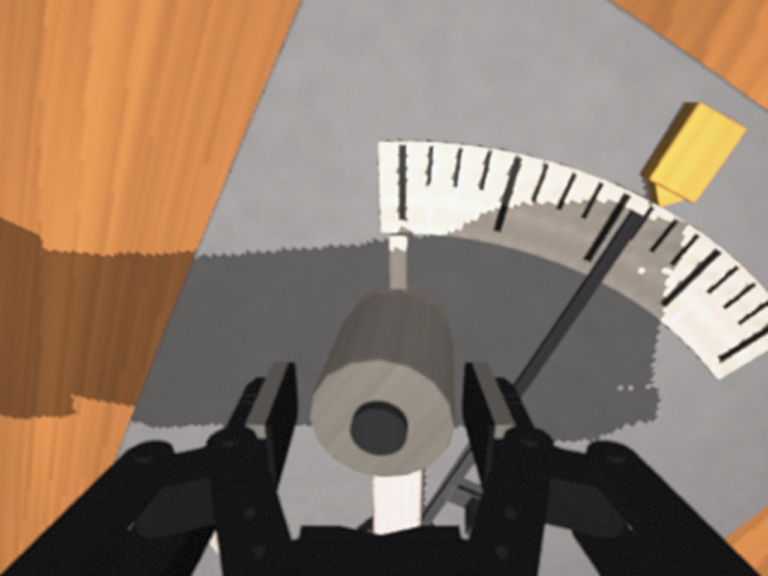

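Call:
carry_out(increments=[0,0,1,0,0,0,2,0,0,0,2,0,0,0,2,0,0,0,1,0,-0.4,-1.2,0,0.04,-0.6,-1.6,0,0.05,-0.6,-1.6,0,0.05,-0.6,-1.6,0,0.05,-0.6,-1.6,0,0.05,-0.6,-1.6,0,0.05,-0.6,-1.6,0,0.05,-0.5,-1.2,0,0.04,0,0,0,0])

```text
t: 14.42
eef_pos: [518.5, -42.4, 166.3]
tcp_rot: [0.004, 0.378, 0.923, -0.067]
wrist_force: [-0.9, -0.1, 0.0]
opening: 56.3
```

```bash
python3 look.py s wrist scene
python3 - <<'E'
from st import *
p=cam('wrist')
for k,z in(('catch_knob',58),('catch_pivot',12)):
  for d in viewer.tip_of(k,p)[:1]: print(k,np.round(d['point']),round(d['score'],2),ray(p,*d['point'],z).round(1))
E
```

```text
t 14.42 [518.5 -42.4 166.3] jaw 45.3 tilt [-0.043 -0.127 -0.991] op 56.3 q7 0.47 F [-0.9 -0.1  0. ]
catch_knob [184. 256.] 0.62 [510.6 -45.6  58. ]
catch_pivot [249. 256.] 0.73 [ 570.4 -111.5   12. ]
```

View pics/s_wrist.png

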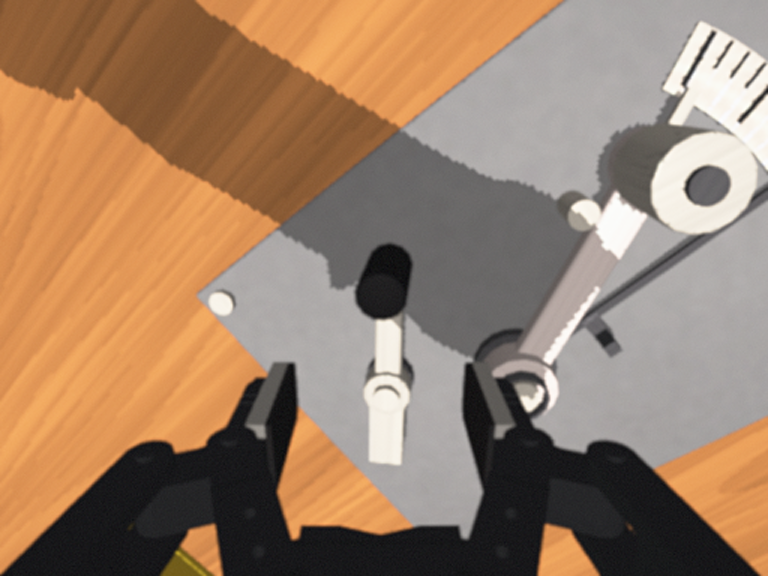

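View pics/s_scene.png

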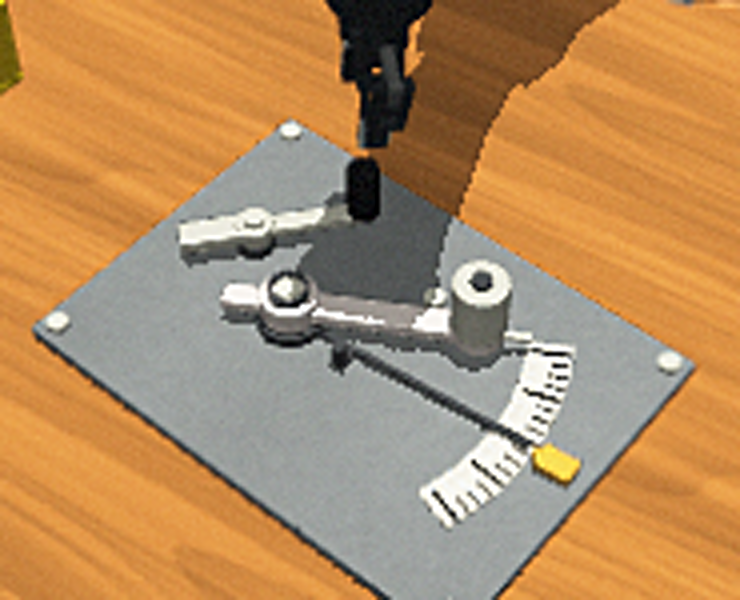

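Call:
carry_out(increments=[-0.3,-0.3,-1,0,-0.3,-0.2,-1,0,0,0,-1,0,0,0,-1,0,0,0,-1,0,0,0,-1,0,0,0,-1,0,0,0,-1,0,0,0,-0.6,0,0,0,0,0])

```text
t: 15.5
eef_pos: [512.7, -40.0, 68.4]
tcp_rot: [0.002, 0.375, 0.925, -0.066]
wrist_force: [-0.3, 0.0, -0.3]
opening: 56.0
```

```bash
python3 look.py u wrist; python3 arc.py 571.8 -111.7 85 2.351 0.68 8
```

```text
t 15.5 [512.7 -40.   68.4] jaw 45.6 tilt [-0.045 -0.123 -0.991] op 56.0 q7 0.38 F [-0.3  0.  -0.3]
t 15.55 [512.9 -40.   68.9] jaw 45.6 tilt [-0.044 -0.123 -0.991] op 56.0 q7 0.38 F [-0.1 -0.3 -0.4]
[-0.58 -1.66] 0.085
[-0.44 -0.57] 0.085
[-0.39 -0.6 ] 0.085
[-0.34 -0.64] 0.085
[-0.29 -0.66] 0.085
[-0.23 -0.68] 0.085
[-0.17 -0.7 ] 0.085
[-0.11 -0.71] 0.085
end [ 487.31927665 -102.31877498]
```

View pics/u_wrist.png

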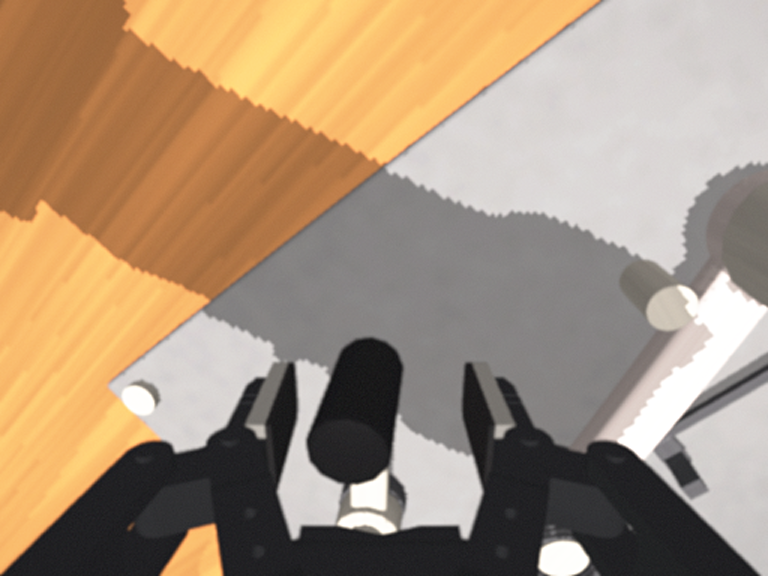

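The knob stands between the pads, left of centre at (350,440). Swinging the catch in.

Call:
carry_out(increments=[-0.2,-0.8,0.1,0.05,-0.38,-0.86,0.1,0.05,-0.44,-0.57,0,0.085,-0.39,-0.6,0,0.085,-0.34,-0.64,0,0.085,-0.29,-0.66,0,0.085,-0.23,-0.68,0,0.085,-0.17,-0.7,0,0.085,-0.11,-0.71,0,0.085,0,0,0,0])

```text
t: 16.38
eef_pos: [490.9, -99.3, 74.8]
tcp_rot: [0.03, 0.019, 0.998, -0.057]
wrist_force: [-0.2, -0.3, -0.0]
opening: 56.2
```

```bash
python3 look.py v wrist; python3 arc.py 571.8 -111.7 85 3.03 0.66 8
```

```text
t 16.38 [490.9 -99.3  74.8] jaw 87.6 tilt [ 0.057 -0.115 -0.992] op 56.2 q7 1.08 F [-0.2 -0.3 -0. ]
t 16.43 [491.4 -98.7  75. ] jaw 87.4 tilt [ 0.057 -0.115 -0.992] op 55.7 q7 1.08 F [-0.6  0.   0.3]
[-0.46 -1.05] 0.083
[ 0.01 -0.7 ] 0.083
[ 0.07 -0.7 ] 0.083
[ 0.12 -0.69] 0.083
[ 0.18 -0.68] 0.083
[ 0.24 -0.66] 0.083
[ 0.29 -0.64] 0.083
[ 0.34 -0.61] 0.083
end [ 499.26474849 -156.01294718]
```

View pics/v_wrist.png

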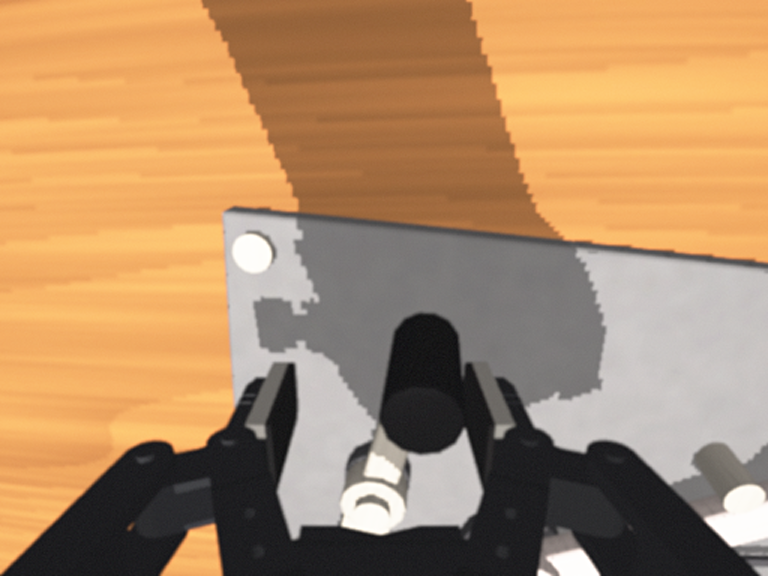

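Call:
carry_out(increments=[-0.25,-0.6,0,0.05,-0.15,-0.7,0,0.06,0.01,-0.7,0,0.07,0.07,-0.7,0,0.07,0.12,-0.69,0,0.07,0.18,-0.68,0,0.07,0.24,-0.66,0,0.07,0.29,-0.64,0,0.07])

```text
t: 17.1
eef_pos: [497.4, -145.5, 76.4]
tcp_rot: [0.044, -0.242, 0.968, -0.044]
wrist_force: [-2.0, 2.3, -0.7]
opening: 55.8
```

```bash
python3 look.py w wrist scene
```

```text
t 17.1 [ 497.4 -145.5   76.4] jaw 117.9 tilt [ 0.106 -0.064 -0.992] op 55.8 q7 1.7 F [-2.   2.3 -0.7]
```

View pics/w_wrist.png

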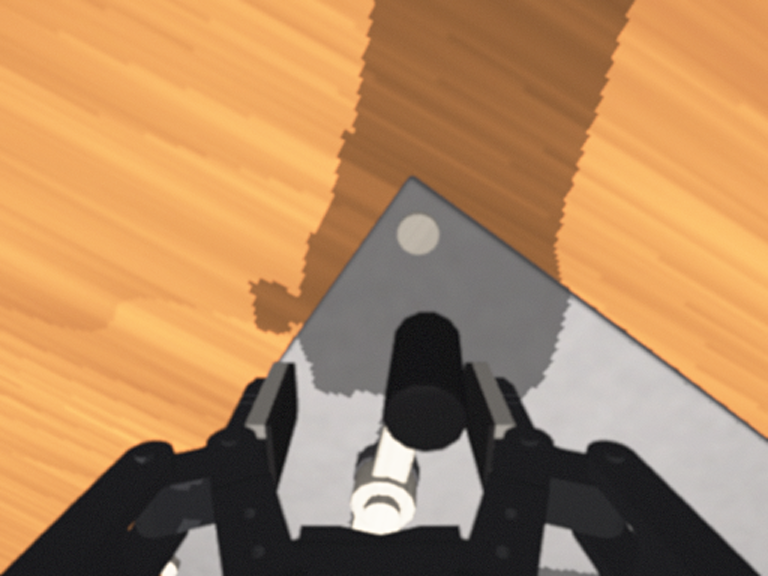

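View pics/w_scene.png

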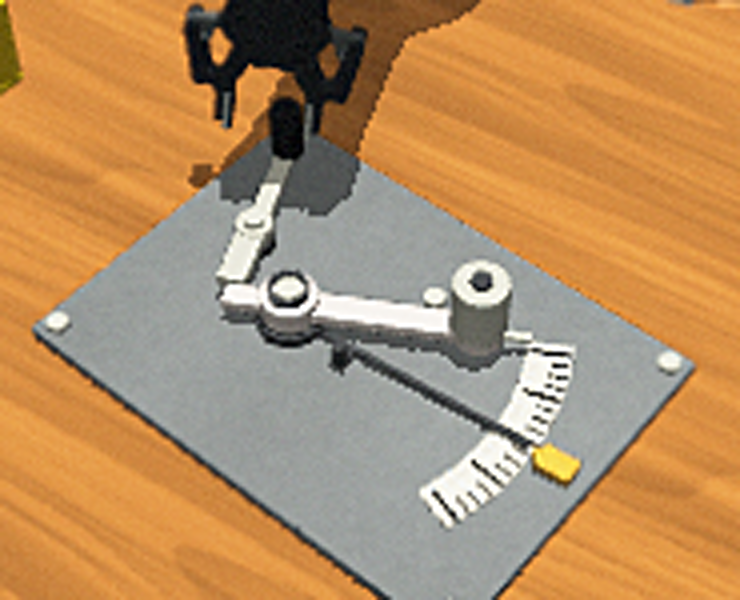

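Nearly in; the knob at scene crop (287,128) was at (284,128) originally. I'll push on to feel the stop.

Call:
carry_out(increments=[0.25,-0.5,0,0,0.25,-0.45,0,0,0.2,-0.4,0,0])

```text
t: 17.45
eef_pos: [502.4, -155.6, 75.8]
tcp_rot: [0.041, -0.236, 0.97, -0.041]
wrist_force: [-16.2, 21.2, 16.1]
opening: 56.0
```

```bash
python3 look.py x scene
```

```text
t 17.45 [ 502.4 -155.6   75.8] jaw 117.2 tilt [ 0.1   -0.061 -0.993] op 56.0 q7 1.72 F [-16.2  21.2  16.1]
```

View pics/x_scene.png

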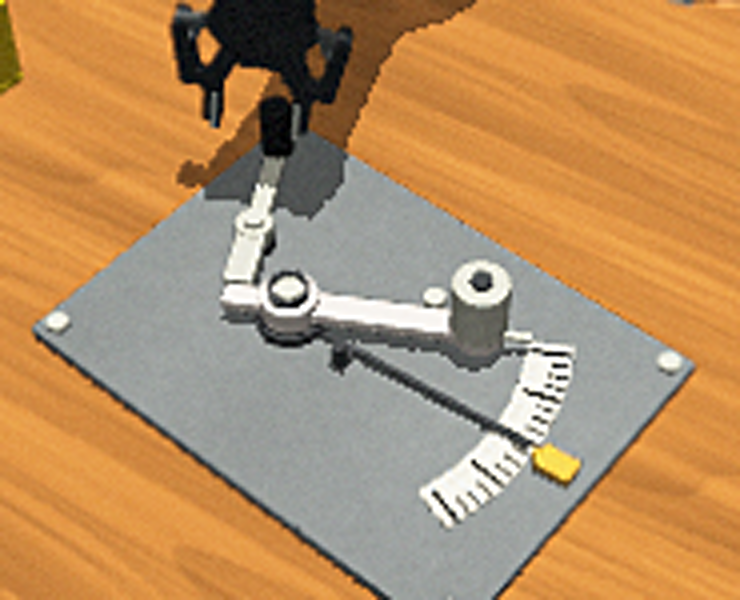

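The stop is reached (about 27 N). I'll back off and rise clear.

Call:
carry_out(increments=[-0.3,0.6,0,0,-0.2,0.4,0,0,0,0,0,0,0,0,1,0,0,0,2,0,0,0,2,0,0,0,2,0,0,0,2,0,-1,-1,1,0,-1.5,-1.5,0,0,-1.5,-1.5,0,0,-1.5,-1.5,0,0,0,0,0,0,0,0,0,0])

```text
t: 18.67
eef_pos: [448.5, -202.7, 192.9]
tcp_rot: [0.049, -0.232, 0.97, -0.046]
wrist_force: [-0.3, 0.0, -0.1]
opening: 56.3
```

```bash
python3 look.py y scene side; python3 s1.py | grep -E "catch_knob|roller|needle|tab_point|scene|side"
```

```text
t 18.67 [ 448.5 -202.7  192.9] jaw 116.6 tilt [ 0.116 -0.067 -0.991] op 56.3 q7 2.07 F [-0.3  0.  -0.1]
scene [1204.  421.  956.]
roller [226.3 280.3] 0.87 [564.4  86.1  60. ]
needle_tip [262. 292.] 0.57 [625.8 162.7  18.5]
tab_point [261.8 294.1] 0.66 [621.8 167.1  18. ]
catch_knob [179.6 229.7] 0.82 [ 487.8 -145.9   58. ]
side [ 214.  989. 1061.]
roller [223.6 228.7] 0.74 [570.3  83.   60. ]
needle_tip [244.7 209.6] 0.68 [616.  154.1  18.5]
tab_point [248.2 208.5] 0.47 [614.5 168.9  18. ]
catch_knob [185.9 266.8] 0.85 [ 495.4 -138.2   58. ]
```

View pics/y_scene.png

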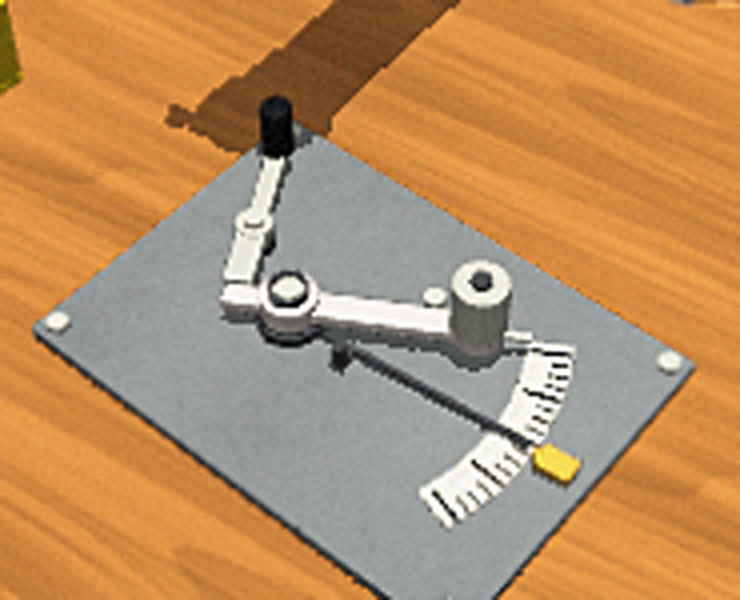

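View pics/y_side.png

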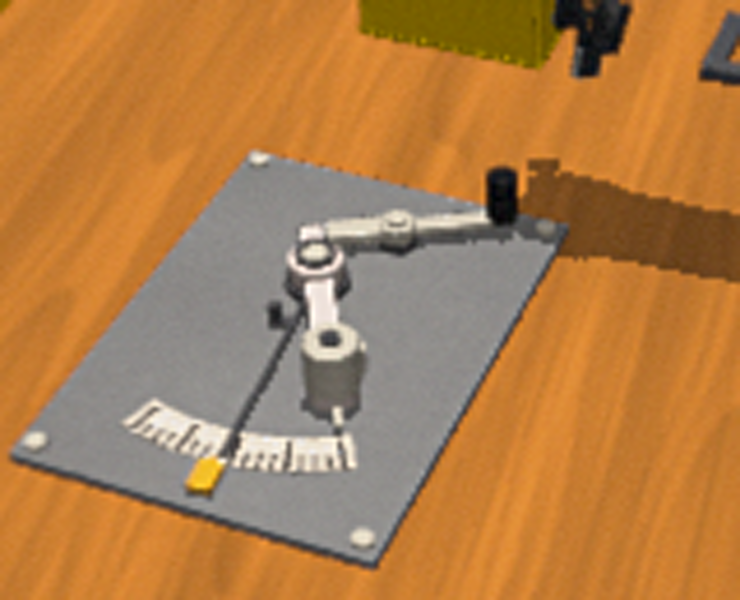

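```bash
python3 -c "
from bench import arm
print(arm.close_job())"
```

```text
the job is handed in; nothing more can be done
None
```

I ran the tensioner test and handed the job in at about 20 s of the 72 s. Hand-in gives no verdict, so the results below come from my last pictures.

**What I did**
1. I straddled the catch knob with the open fingers and swung it out until I felt the stop. The networks then put the knob within about 2 mm of its "fully out" place.
2. I pushed the roller until the needle read about 0.43 rad. I had measured the set tab at about 0.44 rad, so the gap is within the 0.045 limit. I held it there for more than 0.1 s.
3. I eased the arm back at under 1 rad/s with the finger bearing on it until the roller came free at home.
4. I swung the catch in until I felt the stop (about 27 N), then backed off and rose clear.

**Last checks**
- **Arm and catch:** the pictures show the arm at its home stop. The catch is fully in, with the knob about 2 px further in than at the start.
- **Needle and tab:** the needle points at the tab, and the tab looks unmoved.
- **Robot:** the gripper is clear of everything and the wrist force is near 0. The fingers stayed well above the needle throughout.

**What disagreed or was not checked**
- The networks' single-view positions for the roller, knob and needle tip scattered by 5–10 mm between the two cameras. I relied on the plate fit and the scale marks in the wrist picture instead.
- The tool tilted by up to about 0.15 rad while under the spring load, with no visible effect on the result.
- I did not measure the bystanders again at the end. The gripper's route did not bring it down near them.

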